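# Balance a vacuum pick-up bar on the knife edge and set its hanger saddle there

## Task

The vacuum pick-up bar lies across the knife-edge stand, leaning on the suction cup of its heavier end. Slide it along over the edge, without lifting it off or pressing it down hard, until it balances level and at rest by itself, both cups clear of the bench; then mark the balance point by seating the steel hanger saddle astride the bar directly above the edge. Leave the bar balanced and still with the saddle on it, and do not disturb the other things on the bench.

Things in the scene. Friction and masses are not known exactly. Their poses are not given: they have to be found in the camera images.
- stand: Fixed steel knife-edge stand: base plate 90 (x) x 120 (y) x 12 mm high, an upright wedge-shaped blade in the middle between two cheeks 6 mm thick, 30 mm long (y), 68 mm high, their inner faces 60 mm apart. Origin at the centre of its underside, on the bench. The edge runs along its x; the bar lies over it along its y.
- knife (a point): Middle of the edge's top, 62 mm above the bench; axes as the stand's. The edge is 56 mm long (x) and ground to a flat 5 mm wide (y); the blade widens to about 17 mm near the base plate. It rocks up to 0.06 rad about the line of its edge on a springy damped pivot, so a nearly balanced bar leans about 0.015 rad per mm of error, to the heavier side, and settles in 1 to 2 s.
- bar: Loose aluminium flat bar 340 mm long (its y), 30 wide (x), 8 thick; origin at the middle of its underside, z up. It lies over the edge; at the start the edge is under y = -40 to +5 mm and it leans on its +y cup, 0.055 to 0.085 rad off level. Top clear but for 4 mm high screw heads above the cups. Within about 2.5 mm of balance it floats nearly level; further off it sinks onto one cup.
- ejector: Black ejector block bolted firmly under the bar's +y half, 26 (x) x 36 (y) mm, reaching 34 mm below the bar's underside; origin on the underside above the block's centre, at bar y = +70 to +100 mm. Bar and cups weigh 0.29 kg, symmetric about the middle; the block's weight is unknown (0.06 to 0.29 kg), so the balance point lies anywhere from bar y = +12 to +50 mm.
- plus_cup (a point): Centre of the lip of the suction cup (28 mm diameter) under the bar at y = +150 mm, 50 mm below the underside. With the bar level both cups are 12 mm clear of the bench.
- minus_cup (a point): The same for the cup under the bar at y = -150 mm.
- heavy_end (a point): Middle of the bar's +y end face (ejector side), at half thickness (4 mm above the underside).
- light_end (a point): Middle of the bar's -y end face, at half thickness.
- saddle: Loose stainless hanger saddle, 40 g: channel 42 (x) x 22 (y) mm, top plate 4 mm, two lips 4 mm thick, 6 mm deep, 34 mm apart inside, to go either side of the 30 mm bar; an eye plate 44 mm high overall stands on top. Origin midway between the lips' lower edges; it stands on its lips at the start. Seated on the bar, its y lies along the bar's y (either way) and its origin 2 mm above the bar's underside.
- saddle_eye (a point): Centre of the saddle's eye, 33 mm above its origin: the place to grip. The eye plate is 10 mm thick (x), 22 mm wide (y), its rounded top 11 mm above this point.
- carriers: Bystander: stack of three brown phenolic carrier plates, 130 x 160 x 15 mm, with a board panel on top; origin at the centre of the underside.
- parts_bin: Bystander: open black bin 90 x 110 x 45 mm with small fasteners; origin at the centre of the underside.
- driver: Bystander: black-handled screwdriver 170 mm long lying on the bench.

How it is judged:
By the outcome, as a careful person would: the job done as asked, in the order asked, and still so for the second after the job is handed in, with the robot touching nothing.
It also fails if it takes over 72 s, if anything falls off the work surface, if the arm or the gripper's body presses on something with over 40 N, if the wrist force passes 120 N, or if a joint passes its speed limit or range.

## Robot

A 6-joint arm with a two-finger parallel gripper is mounted at the origin on the work surface. World frame = base frame: x ahead of the robot, y to its left, z up, the work surface at z = 0. Lengths are in m, angles in rad, forces in N, time in s.
With the tool pointing down it reaches from about 0.3 to 0.775 m from the base axis. Payload 14.6 kg.
Tool frame: the origin (TCP) lies on the centre line of the jaws, within the pads' length; the fingertips stand 14 mm ahead of it and the grasp point (between the pads) lies 5 mm behind it; x points along the fingers, y is the direction in which the jaws open and shut, and the axes are right-handed (so a half turn about x gives the same grasp; the last joint's range is limited). The gripper opens to 94 mm and grips with 3 to 60 N. Pads are 16 mm wide; open, the fingers measure 119 mm over their backs; the gripper's body (75 mm by 177 mm) begins 78 mm behind the grasp point.
Start: joints at [-1.327, 0.3, 1.521, -0, 1.321, -0.067], TCP at [0.168, -0.524, 0.219] pointing down, gripper open.
Joint ranges: [-3.03, 3.03], [-0.79, 2.21], [0.23, 2.52], [-1.04, 4.18], [0, 3.07], [-2.55, 2.55]. Speed limits (rad/s): [2.22, 2.22, 2.57, 3.14, 3.14, 3.14].

## Interface

Orientations are given as [roll, pitch, yaw] about the fixed x, y, z axes, in that order (R = Rz(yaw) Ry(pitch) Rx(roll)).
In Python, from station import * gives the robot as it stands. The module is installed in compiled form; this text tells all that it offers.
- The arm moves only by the shell command python3 -m handwheel 'ROWS' [FORCE]. ROWS is JSON, a list of rows, each a list of 3 entries, a list of its own where there are three numbers: the shift along the tool's x, y, z in mm, then the turn about the tool's x in rad, then the gripper command: -1 is fully open, 1 is shut, values between are in proportion. In form: [[[dx, dy, dz], spin, gripper], ...]. A call has exactly 5 rows; each row is the pose to reach, as a shift and turn from the pose measured when the call began, along the tool's axes at that moment; what a row does not reach only later rows make up. A row lasts 1/10 s, in which the tool goes at most 50 mm and 8.59 degrees, less where a joint would pass 70% of its speed; a pose out of reach is approached as far as the arm can. A call with a gripper value outside its range is refused whole. The fingers move at their own pace and stop on an object; FORCE is the grip in N (left out, the last holds). Time passes only in rows, so rows that repeat a pose let the fingers close, or fill a call up. It gives the time, the measured TCP pose, the force and the opening at its end, in the units of the state.
- get_obs(): the state, without advancing time (a new reading comes with each control period).
- camera(name): name is "side" or "top" or "wrist"; returns (picture, depth): 420x560x3 uint8, blue, green, red; 420x560 float32, m along the optical axis (not along the pixel's ray), 0 where there is no reading.
- camera_info(name): a dict with "fx", "fy", "cx", "cy" (pixels), "k1" (the pictures are not rectified: a ray, as slopes to the right and down, at radius r is drawn at 1 + k1 r^2 times it, then the intrinsics apply), "extrinsics" (4x4, takes a point from camera to world coordinates). Camera axes: x right, y down, z forward; pixel columns grow to the right and rows downward; lengths in m; the calibration is good to about 2 mm. A picture is of the moment at which its call begins: read the wrist's pose just before it. camera_info takes no time and is no camera call; for the wrist camera it gives the pose at the moment of the call.
- hand_in(): hands the job in, once; it reports no verdict.
The state is a dict: "time_s": time; "qpos": joint angles; "joint_vel": joint speeds; "tau": joint torques, N m; "ee_pos": TCP position; "eef_rot": TCP orientation; "force": force on the tool from outside, world axes, zero at the start; "moment": the same for the moment, N m; "grip_width": finger opening in m.
Only numpy, scipy, OpenCV 4.12 (cv2) and the standard library are available. Lean on these libraries where they do the work, as an engineer would, in place of code of your own. Each camera call takes 0.05 s, during which the arm holds its last target. There are 200 camera calls.

## Working session

There is one attempt and no reset: what is moved stays moved. The work goes in short steps, Python scripts to look and compute and a shell command to move; the robot and the scene stay as the last step left them, time stands still between calls to the robot, and variables do not carry over. Pictures are saved under pics/ and viewed, about 8 in all and at most 12, crops included, and the job is handed in when it is done.

```bash
mkdir -p pics
cat > h.py <<'E'
from station import *
import numpy as np, cv2
from scipy.spatial.transform import Rotation as R
def shot(n,fn=None):
    ci=camera_info(n); p,d=camera(n)
    if fn: cv2.imwrite('pics/'+fn,p)
    return p,d,ci
def w(ci,d,u,v,z=None,win=1):
    """pixel->world using depth (median), or plane z"""
    K=np.array([[ci['fx'],0,ci['cx']],[0,ci['fy'],ci['cy']],[0,0,1.]])
    s=cv2.undistortPoints(np.array([[[u,v]]],float),K,np.array([ci['k1'],0,0,0.]))[0,0]
    E=np.array(ci['extrinsics']); r=np.array([s[0],s[1],1.])
    if z is None:
        q=d[int(v)-win:int(v)+win+1,int(u)-win:int(u)+win+1]; t=np.median(q[q>0])
    else: t=(z-E[2,3])/(E[:3,:3]@r)[2]
    return E[:3,:3]@(r*t)+E[:3,3]
E
python3 - <<'E'
from h import *
for n in ('side','top'):
    p,d,ci=shot(n,n+'0.png'); np.savez(n+'0.npz',d=d,**ci); print(n,{k:np.round(v,3).tolist() for k,v in ci.items()})
print(get_obs())
E
```

```text
side {'fx': 504.146, 'fy': 504.146, 'cx': 281.551, 'cy': 214.18, 'k1': 0.033, 'extrinsics': [[-0.877, -0.225, 0.425, -0.08], [-0.481, 0.423, -0.768, 1.061], [-0.007, -0.878, -0.479, 0.772], [0.0, 0.0, 0.0, 1.0]]}
top {'fx': 457.032, 'fy': 457.032, 'cx': 279.36, 'cy': 210.174, 'k1': -0.002, 'extrinsics': [[0.018, -0.992, 0.126, 0.382], [-1.0, -0.015, 0.026, -0.043], [-0.024, -0.126, -0.992, 1.357], [0.0, 0.0, 0.0, 1.0]]}
{'time_s': 0.1, 'qpos': array([-1.32660110e+00,  3.00401139e-01,  1.52150564e+00, -2.87761483e-06,
        1.32069490e+00, -6.66239754e-02]), 'joint_vel': array([-0.00072188, -0.00116787, -0.001207  ,  0.00197622, -0.00215857,
       -0.00125116]), 'tau': array([ 1.32343015e-03, -5.32643795e+01, -3.53281581e+01,  7.09410198e-02,
        2.34385132e-02, -6.11561882e-05]), 'ee_pos': array([ 0.16814318, -0.52344201,  0.21895661]), 'eef_rot': array([-1.63465789,  1.56978729,  1.81775468]), 'force': array([-0.27762138, -0.27142245, -0.39318015]), 'moment': array([-0.00172082,  0.01774937, -0.01816195]), 'grip_width': 0.0939457552917408}
```

View pics/top0.png

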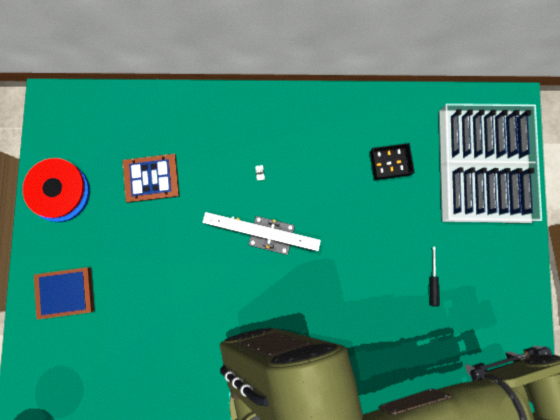

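View pics/side0.png

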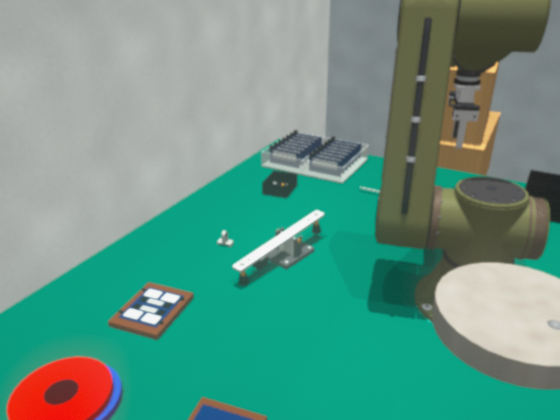

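Top view: the bar runs from (203,218) to (320,245) over the stand at about (271,235), with the saddle at (260,172). Side view: the bar's near end is at (240,266) and its far end at (320,213). Next I'll enlarge both.

Run:
```python
from h import *
a=cv2.imread('pics/top0.png')[150:270,190:340]; b=cv2.imread('pics/side0.png')[200:290,205:335]
a=cv2.resize(a,None,fx=5,fy=5,interpolation=2)[:,:750]
cv2.imwrite('pics/ca.png',a)
b=cv2.resize(b,None,fx=6,fy=6,interpolation=2); cv2.imwrite('pics/cb.png',b)
c=dict(np.load('top0.npz')); d=c['d']
for n,u,v,z in [('e+',203,218,None),('e-',320,245,None),('e+z',203.5,218,.055),('e-z',320,244.5,.085),('bar1',225,223,None),('bar2',300,240,None),('mid',262,231,None),('sad',260,172,None),('sadz',260,172,.01)]:
    print(n,np.round(w(c,d,u,v,z),4))
```

```text
e+ [0.5266 0.2209 0.0017]
e- [ 0.4521 -0.1299 -0.0037]
e+z [0.5209 0.2091 0.055 ]
e-z [ 0.4489 -0.1242  0.085 ]
bar1 [0.507  0.1459 0.0594]
bar2 [ 0.4612 -0.0689  0.0728]
mid [0.4852 0.0389 0.0673]
sad [0.6619 0.0508 0.0363]
sadz [0.6675 0.0527 0.01  ]
```

View pics/ca.png

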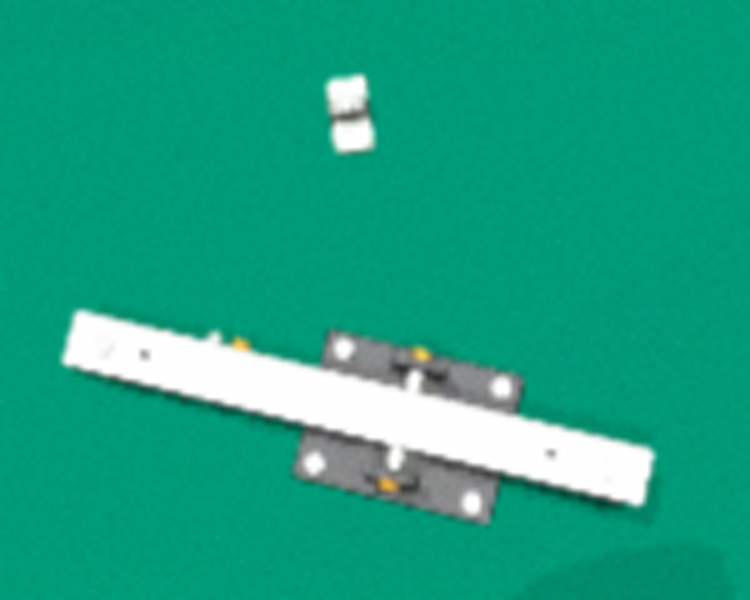

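View pics/cb.png

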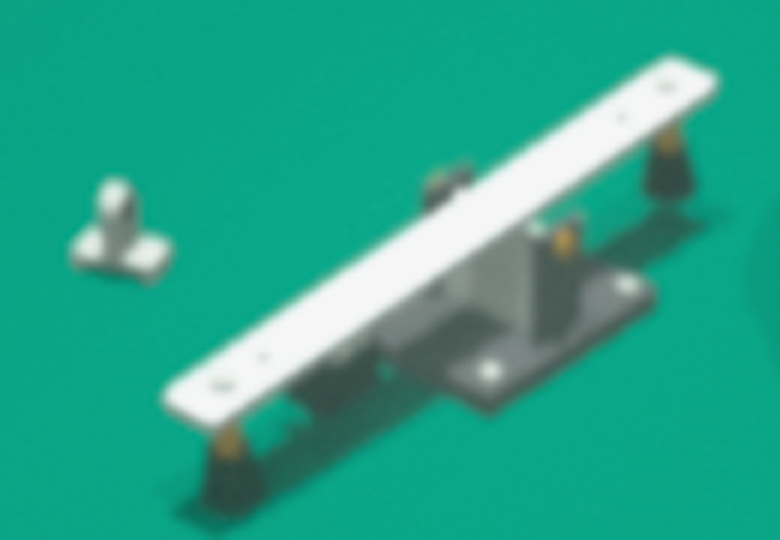

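```bash
cat >> h.py <<'E'
def cloud(ci,d):
    v,u=np.mgrid[0:420,0:560]; K=np.array([[ci['fx'],0,ci['cx']],[0,ci['fy'],ci['cy']],[0,0,1.]])
    s=cv2.undistortPoints(np.stack([u.ravel(),v.ravel()],1)[:,None].astype(float),K,np.array([float(ci['k1']),0,0,0.]))[:,0]
    E=np.array(ci['extrinsics']); t=d.ravel()
    return (np.c_[s*t[:,None],t]@E[:3,:3].T+E[:3,3])[t>0]
def bar(ci,d,p,k=(0.477,0.022),yaw=-.213,zr=(.045,.1),verbose=1):
    """bar top face: returns centre line pose from depth + white colour"""
    P=cloud(ci,d); m=(p.min(2)>150).ravel()[d.ravel()>0]
    q=P[:,:2]-k; c,s=np.cos(yaw),np.sin(yaw); a=q@[-s,c]; b=q@[c,s]
    g=m&(abs(b)<.025)&(abs(a)<.27)&(P[:,2]>zr[0])&(P[:,2]<zr[1])
    a,b,z=a[g],b[g],P[g,2]
    f=np.polyfit(a,z,1)
    for _ in range(4):
        r=abs(z-np.polyval(f,a))<.004; f=np.polyfit(a[r],z[r],1)
    a,b,z=a[r],b[r],z[r]; l=np.polyfit(a,b,1)
    print('n',len(a),'slope(+ = heavy end up)',round(f[0],4),'ztop@k',round(f[1],4),'yaw',round(yaw-l[0],4),'off_x',round(l[1],4),'a-range',np.round(np.percentile(a,[0,.5,99.5,100]),4))
    return a,b,z
E
python3 - <<'E'
from h import *
c=dict(np.load('top0.npz')); d=c['d']
cs=[(344,348),(502,387),(314,463),(471,502)]
W=np.array([w(c,d,190+(u-2)/5,150+(v-2)/5,.013) for u,v in cs]); print(W.round(4)); k=W.mean(0); print('stand',k.round(4))
e=[w(c,d,190+(u-2)/5,150+(v-2)/5,.062) for u,v in((415,380),(396,458))]; print('blade',np.round(e,4))
bar(c,d,cv2.imread('pics/top0.png'),k[:2])
c2=dict(np.load('side0.npz')); bar(c2,c2['d'],cv2.imread('pics/side0.png'),k[:2])
for z in(.062,):
  for n,u,v in (('e+',70,338),('e-',647,477)):
    print(n,w(c,d,190+(u-2)/5,150+(v-2)/5,.058 if n=='e+' else .085).round(4))
# saddle
for nm,cc in(('top',c),('side',c2)):
  P=cloud(cc,cc['d']); g=P[(abs(P[:,0]-.665)<.05)&(abs(P[:,1]-.051)<.05)&(P[:,2]>.006)]
  print(nm,len(g),g.mean(0).round(4),g.min(0).round(3),g.max(0).round(3)); t=g[g[:,2]>.03]; print(t.mean(0).round(4))
  print(cv2.minAreaRect((g[:,:2]*1000).astype(np.float32)))
o=get_obs(); M=R.from_euler('xyz',o['eef_rot']).as_matrix(); print(M.round(3))
print({k:np.round(v,3).tolist() for k,v in camera_info('wrist').items()})
E
```

```text
[[ 0.5244  0.0538  0.013 ]
 [ 0.5027 -0.0401  0.013 ]
 [ 0.456   0.0699  0.013 ]
 [ 0.4348 -0.023   0.013 ]]
stand [0.4795 0.0152 0.013 ]
blade [[0.5015 0.0094 0.062 ]
 [0.457  0.0192 0.062 ]]
n 1106 slope(+ = heavy end up) -0.0634 ztop@k 0.0688 yaw -0.2273 off_x -0.0012 a-range [-0.1407 -0.139   0.196   0.1979]
n 855 slope(+ = heavy end up) -0.0633 ztop@k 0.0676 yaw -0.2268 off_x -0.0029 a-range [-0.1431 -0.1371  0.1968  0.199 ]
e+ [0.5229 0.2083 0.058 ]
e- [ 0.4475 -0.1215  0.085 ]
top 102 [0.6631 0.0528 0.0193] [0.638 0.035 0.006] [0.711 0.072 0.046]
[0.6647 0.0536 0.0386]
((675.0023193359375, 51.719139099121094), (77.97401428222656, 28.880126953125), 9.094743728637695)
side 114 [0.6631 0.0568 0.0187] [0.643 0.04  0.006] [0.687 0.07  0.042]
[0.6633 0.0566 0.0364]
((665.291015625, 54.513423919677734), (41.561214447021484, 25.428298950195312), 8.101398468017578)
[[-0.     0.306 -0.952]
 [ 0.001 -0.952 -0.306]
 [-1.    -0.001 -0.   ]]
{'fx': 306.686, 'fy': 306.686, 'cx': 274.695, 'cy': 209.272, 'k1': -0.034, 'extrinsics': [[0.306, -0.922, -0.238, 0.236], [-0.952, -0.297, -0.075, -0.501], [-0.001, 0.25, -0.968, 0.384], [0.0, 0.0, 0.0, 1.0]]}
```

```bash
cat > go.py <<'E'
import sys; from h import *
x,y,z,yaw=map(float,sys.argv[1:5])
o=get_obs(); M=R.from_euler('xyz',o['eef_rot']).as_matrix()
t=M.T@(np.array([x,y,z])-o['ee_pos'])*1000
yw=np.arctan2(M[1,1],M[0,1]); dyaw=(yaw-yw+np.pi/2)%np.pi-np.pi/2
print('t',round(o['time_s'],2),'pos',o['ee_pos'].round(4),'shift',t.round(1),'spin',round(-dyaw,3),'tilt',M[:,0].round(3),'F',o['force'].round(2),'w',round(o['grip_width'],4),'q6',round(o['qpos'][5],2))
E
python3 -m handwheel '[[[0,-33,-38],0,-0.28],[[0,-66,-76],0,-0.28],[[0,-99,-114],0,-0.28],[[0,-132,-152],0,-0.28],[[0,-165,-190],0,-0.28]]'
python3 -m handwheel '[[[0,-33,-38],-0.13,-0.28],[[0,-66,-76],-0.26,-0.28],[[0,-99,-114],-0.39,-0.28],[[0,-132,-152],-0.52,-0.28],[[0,-165,-190],-0.65,-0.28]]'
python3 go.py .4663 -.033 .11 -.227
```

```text
time_s: 0.6
ee_pos: [0.2981, -0.3079, 0.219]
eef_rot: [-1.618, 1.57, 1.834]
force: [0.7, 0.0, 0.8]
grip_width: 0.0612
time_s: 1.1
ee_pos: [0.4274, -0.0937, 0.2192]
eef_rot: [-2.379, 1.57, 1.728]
force: [0.4, -0.5, -0.9]
grip_width: 0.0598
t 1.1 pos [ 0.4274 -0.0937  0.2192] shift [109.3  -2.4 -72. ] spin -0.378 tilt [-0.     0.001 -1.   ] F [ 0.4  -0.46 -0.87] w 0.0598 q6 0.3
```

```bash
python3 -m handwheel '[[[20,-1,-30],-0.13,-0.28],[[50,-2,-60],-0.26,-0.28],[[80,-2,-72],-0.378,-0.28],[[109,-2,-72],-0.378,-0.28],[[109,-2,-72],-0.378,-0.28]]'
python3 go.py .4663 -.033 .064 -.227
python3 - <<'E'
from h import *
p,d,ci=shot('wrist','w1.png')
E
```

```text
time_s: 1.6
ee_pos: [0.4648, -0.0326, 0.1071]
eef_rot: [-1.638, 1.564, 2.848]
force: [0.4, -0.7, 0.5]
grip_width: 0.0602
t 1.6 pos [ 0.4648 -0.0326  0.1071] shift [43.1  1.8  0.1] spin 0.001 tilt [-0.007  0.002 -1.   ] F [ 0.36 -0.67  0.46] w 0.0602 q6 0.08
```

View pics/w1.png

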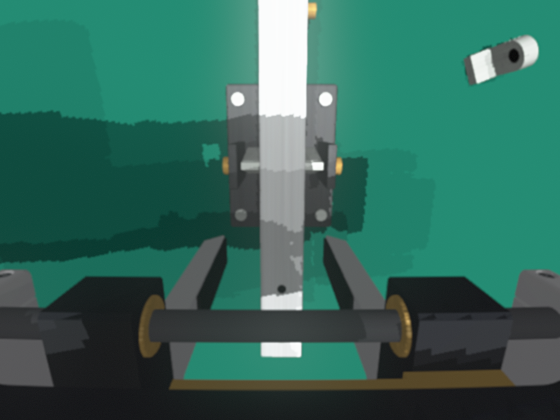

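The wrist view shows the bar (columns 260–306) between the open fingers (tips at columns 225 and 325), square to the stand. The blade is at row 165 and the saddle at about (505,60). I'll descend and grip lightly.

```bash
python3 -m handwheel '[[[15,1,0],0,-0.28],[[30,2,0],0,-0.28],[[43,2,0],0,-0.1],[[43,2,0],0,0.1],[[43,2,0],0,0.2]]' 8
python3 go.py .4663 -.033 .064 -.227
python3 -m handwheel '[[[0,0,0],0,0.5],[[0,0,0],0,0.5],[[0,0,0],0,0.5],[[0,0,0],0,0.5],[[0,0,0],0,0.5]]' 8
python3 go.py .4663 -.033 .064 -.227
python3 - <<'E'
from h import *
p,d,ci=shot('top'); bar(ci,d,p,(.4795,.0152),-.227)
p,d,ci=shot('side'); bar(ci,d,p,(.4795,.0152),-.227)
E
```

```text
time_s: 2.15
ee_pos: [0.4683, -0.0338, 0.0679]
eef_rot: [-1.938, 1.569, 2.546]
force: [-0.2, -0.6, -0.1]
grip_width: 0.04
t 2.15 pos [ 0.4683 -0.0338  0.0679] shift [ 3.9 -2.1 -0.3] spin -0.001 tilt [-0.002  0.001 -1.   ] F [-0.21 -0.59 -0.05] w 0.04 q6 0.08
time_s: 2.65
ee_pos: [0.4689, -0.034, 0.0687]
eef_rot: [-2.729, 1.57, 1.755]
force: [0.2, -2.5, 4.7]
grip_width: 0.0298
t 2.65 pos [ 0.4689 -0.034   0.0687] shift [ 4.7 -2.8 -0.4] spin -0.001 tilt [-0.     0.001 -1.   ] F [ 0.19 -2.47  4.75] w 0.0298 q6 0.08
n 577 slope(+ = heavy end up) -0.0518 ztop@k 0.0688 yaw -0.2313 off_x -0.0015 a-range [-0.141  -0.1401  0.1967  0.1977]
n 696 slope(+ = heavy end up) -0.0528 ztop@k 0.0677 yaw -0.2336 off_x -0.0036 a-range [-0.1415 -0.1366  0.1977  0.1992]
```

```bash
python3 -m handwheel '[[[0,0,6],0,0.5],[[0.5,0,12],0,0.5],[[1,0,18],0,0.5],[[1.3,0,24],0,0.5],[[1.5,0,30],0,0.5]]'
python3 go.py .4561 -.0905 .066 -.229
python3 - <<'E'
from h import *
p,d,ci=shot('top'); bar(ci,d,p,(.4795,.0152),-.227)
p,d,ci=shot('side'); bar(ci,d,p,(.4795,.0152),-.227)
E
```

```text
time_s: 3.25
ee_pos: [0.4621, -0.0635, 0.0673]
eef_rot: [-2.953, 1.57, 1.532]
force: [1.4, 3.7, 1.5]
grip_width: 0.0299
t 3.25 pos [ 0.4621 -0.0635  0.0673] shift [ 1.2  0.2 27.6] spin 0.001 tilt [ 0.     0.001 -1.   ] F [1.44 3.73 1.53] w 0.0299 q6 0.01
n 605 slope(+ = heavy end up) -0.0135 ztop@k 0.0688 yaw -0.2315 off_x -0.0017 a-range [-0.1709 -0.1701  0.1677  0.1681]
n 654 slope(+ = heavy end up) -0.0143 ztop@k 0.0676 yaw -0.2316 off_x -0.0034 a-range [-0.1705 -0.1694  0.1667  0.1687]
```

```bash
python3 -m handwheel '[[[0.3,0,6],0,0.5],[[0.6,0,12],0,0.5],[[0.9,0,18],0,0.5],[[1.2,0,24],0,0.5],[[1.2,0,28],0,0.5]]'
python3 -m handwheel '[[[0,0,0],0,0.5],[[0,0,0],0,0.5],[[0,0,0],0,0.3],[[0,0,0],0,0.2],[[0,0,0],0,0.2]]'
python3 go.py .4561 -.0905 .066 -.229
python3 - <<'E'
from h import *
for i in range(2):
  p,d,ci=shot('top'); bar(ci,d,p,(.4795,.0152),-.227)
  p,d,ci=shot('side'); bar(ci,d,p,(.4795,.0152),-.227)
print(get_obs()['time_s'])
E
```

```text
time_s: 3.85
ee_pos: [0.4554, -0.0919, 0.0658]
eef_rot: [-1.746, 1.57, 2.738]
force: [1.1, 2.9, 0.2]
grip_width: 0.0302
time_s: 4.35
ee_pos: [0.4554, -0.0918, 0.0658]
eef_rot: [-1.673, 1.57, 2.811]
force: [-0.4, 0.5, 0.3]
grip_width: 0.0373
t 4.35 pos [ 0.4554 -0.0918  0.0658] shift [-0.2  0.4 -1.5] spin 0.0 tilt [-0.001  0.    -1.   ] F [-0.45  0.46  0.33] w 0.0373 q6 -0.05
n 598 slope(+ = heavy end up) 0.0675 ztop@k 0.0685 yaw -0.2291 off_x -0.0017 a-range [-0.2007 -0.2003  0.1367  0.1377]
n 579 slope(+ = heavy end up) 0.062 ztop@k 0.0678 yaw -0.2325 off_x -0.0036 a-range [-0.2017 -0.1998  0.1382  0.1403]
n 602 slope(+ = heavy end up) 0.0645 ztop@k 0.0688 yaw -0.231 off_x -0.0015 a-range [-0.2009 -0.2     0.1371  0.1375]
n 575 slope(+ = heavy end up) 0.0621 ztop@k 0.0678 yaw -0.2336 off_x -0.0038 a-range [-0.2036 -0.2009  0.1386  0.1412]
4.55
```

```bash
python3 -m handwheel '[[[3,0,0],0,0.2],[[4,0,0],0,0.3],[[4,0,0],0,0.5],[[4,0,0],0,0.5],[[4,0,0],0,0.5]]'
python3 -m handwheel '[[[-2,0,0],0,0.5],[[-4,0,-2],0,0.5],[[-6,0,-4],0,0.5],[[-6.7,0,-6],0,0.5],[[-6.7,0,-7],0,0.5]]'
python3 -m handwheel '[[[0,0,0],0,0.5],[[0,0,0],0,0.5],[[0,0,0],0,0.3],[[0,0,0],0,0.2],[[0,0,0],0,0.2]]'
python3 go.py .4561 -.0905 .066 -.229
python3 - <<'E'
from h import *
for i in range(2):
  p,d,ci=shot('top'); bar(ci,d,p,(.4795,.0152),-.227)
  p,d,ci=shot('side'); bar(ci,d,p,(.4795,.0152),-.227)
print(get_obs()['time_s'])
E
```

```text
time_s: 5.05
ee_pos: [0.4553, -0.0919, 0.0618]
eef_rot: [-1.677, 1.57, 2.807]
force: [-0.4, 0.3, -0.3]
grip_width: 0.0299
time_s: 5.55
ee_pos: [0.4571, -0.0849, 0.0687]
eef_rot: [-1.674, 1.57, 2.81]
force: [-1.1, -1.8, -0.7]
grip_width: 0.0299
time_s: 6.05
ee_pos: [0.4571, -0.0848, 0.0687]
eef_rot: [-1.92, 1.57, 2.563]
force: [0.2, -0.1, -0.1]
grip_width: 0.0377
t 6.05 pos [ 0.4571 -0.0848  0.0687] shift [2.7 0.3 5.7] spin 0.0 tilt [-0.  0. -1.] F [ 0.15 -0.13 -0.06] w 0.0377 q6 -0.03
n 609 slope(+ = heavy end up) -0.0174 ztop@k 0.0687 yaw -0.2317 off_x -0.0017 a-range [-0.194  -0.193   0.1445  0.1457]
n 630 slope(+ = heavy end up) -0.0204 ztop@k 0.0677 yaw -0.2326 off_x -0.0032 a-range [-0.1929 -0.1897  0.1462  0.1484]
n 587 slope(+ = heavy end up) -0.0228 ztop@k 0.0688 yaw -0.2308 off_x -0.0017 a-range [-0.194  -0.1928  0.1448  0.1456]
n 622 slope(+ = heavy end up) -0.0221 ztop@k 0.0676 yaw -0.2339 off_x -0.0034 a-range [-0.1953 -0.1925  0.1453  0.1461]
6.25
```

```bash
cat > lk.py <<'E'
from h import *
p,d,ci=shot('top'); bar(ci,d,p,(.4795,.0152),-.227)
p,d,ci=shot('side'); bar(ci,d,p,(.4795,.0152),-.227)
print(get_obs()['time_s'])
E
for i in 1 2; do python3 -m handwheel '[[[0,0,0],0,0.2],[[0,0,0],0,0.2],[[0,0,0],0,0.2],[[0,0,0],0,0.2],[[0,0,0],0,0.2]]' >/dev/null; python3 lk.py; done
```

```text
n 604 slope(+ = heavy end up) -0.0145 ztop@k 0.0688 yaw -0.2297 off_x -0.0017 a-range [-0.1937 -0.1925  0.1448  0.1455]
n 628 slope(+ = heavy end up) -0.0132 ztop@k 0.0675 yaw -0.2329 off_x -0.0036 a-range [-0.196  -0.1936  0.1452  0.1474]
6.85
n 608 slope(+ = heavy end up) -0.0117 ztop@k 0.0686 yaw -0.2311 off_x -0.0016 a-range [-0.1937 -0.193   0.1442  0.145 ]
n 626 slope(+ = heavy end up) -0.0154 ztop@k 0.0676 yaw -0.2327 off_x -0.0036 a-range [-0.1948 -0.1909  0.1447  0.1484]
7.45
```

```bash
python3 -m handwheel '[[[0,0,0],0,0.3],[[0,0,0],0,0.5],[[0,0,0],0,0.5],[[0,0,0],0,0.5],[[0,0,0],0,0.5]]'
python3 -m handwheel '[[[0.6,0,0.5],0,0.5],[[1.3,0,0.9],0,0.5],[[1.3,0,0.9],0,0.5],[[1.3,0,0.9],0,0.5],[[1.3,0,0.9],0,0.5]]'
python3 -m handwheel '[[[0,0,0],0,0.3],[[0,0,0],0,0.2],[[0,0,0],0,0.2],[[0,0,0],0,0.2],[[0,0,0],0,0.2]]'
for i in 1 2; do python3 -m handwheel '[[[0,0,0],0,0.2],[[0,0,0],0,0.2],[[0,0,0],0,0.2],[[0,0,0],0,0.2],[[0,0,0],0,0.2]]' >/dev/null; done; python3 lk.py;python3 lk.py
```

```text
time_s: 7.95
ee_pos: [0.4571, -0.0849, 0.0687]
eef_rot: [-1.667, 1.57, 2.817]
force: [-0.4, -0.2, 0.1]
grip_width: 0.0299
time_s: 8.45
ee_pos: [0.4569, -0.0857, 0.0674]
eef_rot: [-1.854, 1.57, 2.629]
force: [1.3, 2.6, 0.5]
grip_width: 0.03
time_s: 8.95
ee_pos: [0.4569, -0.0858, 0.0674]
eef_rot: [-1.695, 1.57, 2.789]
force: [0.3, 0.2, 0.4]
grip_width: 0.0375
n 604 slope(+ = heavy end up) -0.0 ztop@k 0.0684 yaw -0.2275 off_x -0.0014 a-range [-0.1948 -0.1938  0.1442  0.1447]
n 616 slope(+ = heavy end up) -0.004 ztop@k 0.0676 yaw -0.2315 off_x -0.0034 a-range [-0.1961 -0.1936  0.1457  0.1475]
10.05
n 618 slope(+ = heavy end up) -0.0025 ztop@k 0.0687 yaw -0.2303 off_x -0.0014 a-range [-0.1939 -0.1935  0.1442  0.1449]
n 625 slope(+ = heavy end up) -0.0042 ztop@k 0.0676 yaw -0.2311 off_x -0.0035 a-range [-0.1996 -0.1934  0.1457  0.1471]
10.15
```

```bash
python3 -m handwheel '[[[0,0,0],0,-0.1],[[0,0,0],0,-0.28],[[-15,0,0],0,-0.28],[[-50,0,0],0,-0.28],[[-85,0,0],0,-0.28]]'
python3 lk.py
python3 go.py .664 .0545 .13 .145
```

```text
time_s: 10.65
ee_pos: [0.4565, -0.0857, 0.1532]
eef_rot: [-1.634, 1.569, 2.85]
force: [0.4, 0.5, -0.7]
grip_width: 0.0601
n 559 slope(+ = heavy end up) -0.0003 ztop@k 0.0683 yaw -0.2355 off_x -0.0016 a-range [-0.1935 -0.0286  0.144   0.1453]
n 685 slope(+ = heavy end up) -0.006 ztop@k 0.0676 yaw -0.2269 off_x -0.003 a-range [-0.1959 -0.1917  0.1453  0.1483]
10.75
t 10.75 pos [ 0.4586 -0.0862  0.1564] shift [  27.5  168.  -183.6] spin -0.374 tilt [ 0.006 -0.002 -1.   ] F [-0.02  0.13 -1.64] w 0.0603 q6 -0.04
```

```bash
python3 -m handwheel '[[[0,34,-36],-0.1,-0.28],[[0,68,-73],-0.2,-0.28],[[0,102,-110],-0.3,-0.28],[[0,136,-147],-0.374,-0.28],[[10,168,-184],-0.374,-0.28]]'
python3 -m handwheel '[[[0,0,0],0,-0.28],[[0,0,0],0,-0.28],[[0,0,0],0,-0.28],[[0,0,0],0,-0.28],[[0,0,0],0,-0.28]]' >/dev/null
python3 go.py .664 .0545 .13 .145
python3 lk.py
python3 - <<'E'
from h import *
ci=camera_info('wrist'); p,d=camera('wrist'); cv2.imwrite('pics/w2.png',p)
P=cloud(ci,d); g=P[(abs(P[:,0]-.665)<.035)&(abs(P[:,1]-.0545)<.035)&(P[:,2]>.005)&(P[:,2]<.05)]
for lo,hi in((.005,.02),(.03,.05)):
  q=g[(g[:,2]>lo)&(g[:,2]<hi)]; print(len(q),q.mean(0).round(4),cv2.minAreaRect((q[:,:2]*1000).astype(np.float32)))
E
```

```text
time_s: 11.25
ee_pos: [0.6646, 0.0554, 0.1477]
eef_rot: [1.209, 1.563, -0.214]
force: [1.0, -0.8, 0.1]
grip_width: 0.0599
t 11.75 pos [0.6643 0.0546 0.1487] shift [18.7 -0.5  0. ] spin 0.002 tilt [ 0.009 -0.002 -1.   ] F [ 0.48  0.39 -0.46] w 0.0602 q6 -0.12
n 580 slope(+ = heavy end up) -0.0082 ztop@k 0.0682 yaw -0.2291 off_x -0.0009 a-range [-0.1948 -0.1935 -0.0223 -0.0205]
n 663 slope(+ = heavy end up) -0.0035 ztop@k 0.0677 yaw -0.2314 off_x -0.003 a-range [-0.1949 -0.1917  0.145   0.1466]
11.85
699 [0.666  0.0536 0.0102] ((666.4855346679688, 52.53855895996094), (42.008609771728516, 22.76293182373047), 8.69245719909668)
250 [0.6661 0.0553 0.0406] ((666.3997192382812, 53.97272491455078), (9.37171459197998, 20.050386428833008), 8.333894729614258)
```

View pics/w2.png

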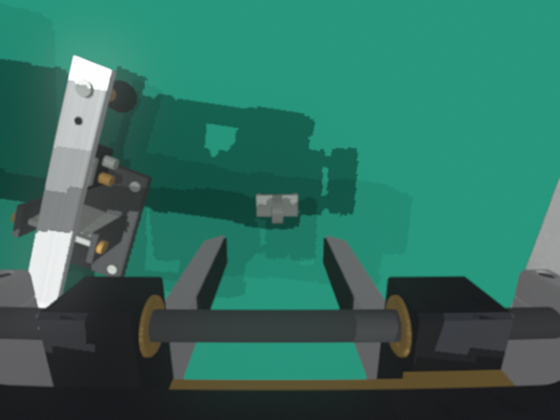

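The wrist view shows the saddle at (277,207), centred between the fingers. The depth rectangle measures 42 x 22.8 mm, as it should. I'll descend onto the eye.

```bash
python3 go.py .6664 .0533 .029 .148
python3 -m handwheel '[[[25,2,1],0,-0.28],[[55,2,1],0,-0.28],[[80,2,1],0,-0.28],[[100,2,1],0,-0.28],[[119,2,1],0,-0.28]]'
python3 go.py .6664 .0533 .029 .148
```

```text
t 11.9 pos [0.6644 0.055  0.1482] shift [119.2   0.8   1.6] spin -0.0 tilt [ 0.008 -0.002 -1.   ] F [ 0.62  0.36 -0.2 ] w 0.0599 q6 -0.12
time_s: 12.4
ee_pos: [0.6673, 0.054, 0.0283]
eef_rot: [1.22, 1.563, -0.203]
force: [0.1, 0.8, -0.1]
grip_width: 0.06
t 12.4 pos [0.6673 0.054  0.0283] shift [-0.7 -1.   0.6] spin -0.0 tilt [ 0.008 -0.002 -1.   ] F [ 0.08  0.77 -0.07] w 0.06 q6 -0.12
```

```bash
python3 -m handwheel '[[[0,0,0],0,0.3],[[0,0,0],0,1],[[0,0,0],0,1],[[0,0,0],0,1],[[0,0,0],0,1]]' 20
python3 -m handwheel '[[[-5,0,0],0,1],[[-30,0,0],0,1],[[-60,0,0],0,1],[[-90,0,0],0,1],[[-110,0,0],0,1]]'
python3 go.py .464 -.043 .14 -.23
```

```text
time_s: 12.9
ee_pos: [0.6677, 0.054, 0.0292]
eef_rot: [1.255, 1.562, -0.168]
force: [-0.1, -0.5, 0.2]
grip_width: 0.0236
time_s: 13.4
ee_pos: [0.6671, 0.0542, 0.1423]
eef_rot: [1.296, 1.559, -0.127]
force: [0.5, -0.1, -0.5]
grip_width: 0.0097
t 13.4 pos [0.6671 0.0542 0.1423] shift [   0.  -215.2   66.3] spin 0.378 tilt [ 0.012 -0.002 -1.   ] F [ 0.51 -0.14 -0.49] w 0.0097 q6 -0.12
```

Run:
```python
from h import *
ci=camera_info('wrist'); p,d=camera('wrist'); cv2.imwrite('pics/w3.png',cv2.resize(p[150:400,130:430],None,fx=2,fy=2))
o=get_obs(); print(o['ee_pos'])
P=cloud(ci,d); e=o['ee_pos']; g=P[(abs(P[:,0]-e[0])<.03)&(abs(P[:,1]-e[1])<.03)]
print(np.histogram(g[:,2],bins=np.arange(-.01,.2,.01)))
```

```text
[0.66809572 0.05424262 0.14535196]
(array([1248, 1600,    0,    0,    0,    0,    0,    0,    0,    0,   31,
        753,   76,  116,  672,  332,  335,  448,  531,  420]), array([-0.01,  0.  ,  0.01,  0.02,  0.03,  0.04,  0.05,  0.06,  0.07,
        0.08,  0.09,  0.1 ,  0.11,  0.12,  0.13,  0.14,  0.15,  0.16,
        0.17,  0.18,  0.19]))
```

View pics/w3.png

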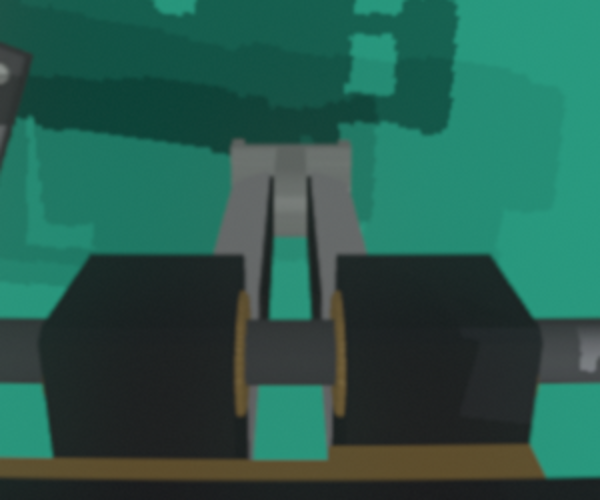

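The crop shows the saddle held level between the fingertips (plate edge at row 145), but only by the top of its eye plate because I lifted before the jaws had closed. I'll set it down and take a proper grip.

```bash
python3 - <<'E'
from h import *
ci=camera_info('wrist'); p,d=camera('wrist'); o=get_obs(); e=o['ee_pos']; print(e)
P=cloud(ci,d); g=P[(abs(P[:,0]-e[0])<.03)&(abs(P[:,1]-e[1])<.03)&(P[:,2]>.095)&(P[:,2]<.115)]
A=np.c_[g[:,:2]-g[:,:2].mean(0),np.ones(len(g))]; f=np.linalg.lstsq(A,g[:,2],rcond=None)[0]
for _ in range(5):
  r=abs(g[:,2]-A@f)<.0015; f=np.linalg.lstsq(A[r],g[r,2],rcond=None)[0]
print(len(g),r.sum(),f,g[r].min(0),g[r].max(0))
E
python3 go.py .668 .0543 .0505 .148
```

```text
[0.6678562  0.05426639 0.14304239]
801 669 [ 2.67350286e-02 -8.56341121e-05  1.06973986e-01] [0.64566563 0.04814402 0.10501921] [0.68868254 0.06678968 0.10890265]
t 13.5 pos [0.6679 0.0543 0.143 ] shift [92.5 -1.2 -0.3] spin -0.0 tilt [ 0.015 -0.001 -1.   ] F [ 0.32 -0.26 -0.41] w 0.0097 q6 -0.12
```

```bash
python3 -m handwheel '[[[25,-1,0],0,1],[[50,-1,0],0,1],[[70,-1,0],0,1],[[82,-1,0],0,1],[[86,-1,0],0,1]]' 
python3 go.py .668 .0543 .048 .148
python3 -m handwheel '[[[2,0,0],0,1],[[4,0,0],0,1],[[6,0,0],0,1],[[8,0,0],0,1],[[8.5,0,0],0,1]]' 
python3 go.py .668 .0543 .048 .148
```

```text
time_s: 14.0
ee_pos: [0.6674, 0.0539, 0.0551]
eef_rot: [1.3, 1.559, -0.123]
force: [0.6, 0.8, 0.0]
grip_width: 0.01
t 14.0 pos [0.6674 0.0539 0.0551] shift [ 7.1  0.6 -0.3] spin -0.0 tilt [ 0.012 -0.002 -1.   ] F [0.6  0.77 0.03] w 0.01 q6 -0.12
time_s: 14.5
ee_pos: [0.6686, 0.0541, 0.0484]
eef_rot: [1.341, 1.555, -0.083]
force: [-0.3, 0.6, 10.4]
grip_width: 0.0095
t 14.5 pos [0.6686 0.0541 0.0484] shift [ 0.4 -0.6 -0.3] spin -0.0 tilt [ 0.016 -0.001 -1.   ] F [-0.34  0.6  10.44] w 0.0095 q6 -0.12
```

```bash
python3 -m handwheel '[[[0,0,0],0,0.3],[[0,0,0],0,0.3],[[0,0,0],0,0.3],[[5,0,0],0,0.3],[[10,0,0],0,0.3]]' 
python3 go.py .668 .0543 .029 .148
python3 -m handwheel '[[[4,0,0],0,0.3],[[8,0,0],0,0.3],[[9.3,0,0],0,0.3],[[9.3,0,0],0,0.3],[[9.3,0,0],0,0.6]]' 
python3 -m handwheel '[[[0,0,0],0,1],[[0,0,0],0,1],[[0,0,0],0,1],[[0,0,0],0,1],[[0,0,0],0,1]]' 20
python3 go.py .668 .0543 .029 .148
```

```text
time_s: 15.0
ee_pos: [0.6686, 0.054, 0.0378]
eef_rot: [1.336, 1.555, -0.087]
force: [-0.8, 0.0, -0.4]
grip_width: 0.0329
t 15.0 pos [0.6686 0.054  0.0378] shift [ 8.8 -0.7 -0.4] spin -0.0 tilt [ 0.015 -0.001 -1.   ] F [-0.82  0.02 -0.42] w 0.0329 q6 -0.12
time_s: 15.5
ee_pos: [0.6689, 0.054, 0.0287]
eef_rot: [1.341, 1.555, -0.082]
force: [0.7, 0.0, 0.3]
grip_width: 0.0279
time_s: 16.0
ee_pos: [0.6689, 0.054, 0.029]
eef_rot: [1.34, 1.555, -0.084]
force: [-4.4, -0.8, 6.4]
grip_width: 0.0101
t 16.0 pos [0.6689 0.054  0.029 ] shift [ 0.  -0.8 -0.4] spin -0.0 tilt [ 0.016 -0.001 -1.   ] F [-4.43 -0.84  6.41] w 0.0101 q6 -0.12
```

```bash
python3 -m handwheel '[[[-10,0,0],0,1],[[-40,0,0],0,1],[[-80,0,0],0,1],[[-110,0,0],0,1],[[-120,0,0],0,1]]'
python3 go.py .464 -.043 .15 -.23
python3 -m handwheel '[[[0,-30,10],0.1,1],[[0,-75,23],0.2,1],[[0,-120,37],0.3,1],[[0,-165,51],0.378,1],[[0,-195,60],0.378,1]]'
python3 go.py .464 -.043 .15 -.23
```

```text
time_s: 16.5
ee_pos: [0.6682, 0.0542, 0.1532]
eef_rot: [1.37, 1.549, -0.053]
force: [0.2, -0.6, -1.1]
grip_width: 0.0098
t 16.5 pos [0.6682 0.0542 0.1532] shift [  -1.  -216.3   66.2] spin 0.378 tilt [ 0.021 -0.001 -1.   ] F [ 0.19 -0.59 -1.05] w 0.0098 q6 -0.12
time_s: 17.0
ee_pos: [0.4815, -0.0345, 0.1485]
eef_rot: [1.753, 1.551, -0.051]
force: [-0.2, -0.6, 0.1]
grip_width: 0.0099
t 17.0 pos [ 0.4815 -0.0345  0.1485] shift [ -1.8 -15.   12.3] spin -0.004 tilt [ 0.02  -0.001 -1.   ] F [-0.16 -0.58  0.09] w 0.0099 q6 0.08
```

```bash
python3 -m handwheel '[[[-15,-4,3],0,1],[[-35,-8,6],0,1],[[-50,-12,9],0,1],[[-58,-15,12],0,1],[[-60,-15,12],0,1]]' >/dev/null
python3 go.py .464 -.043 .15 -.23
python3 -m handwheel '[[[0,0,0],0,1],[[0,0,0],0,1],[[0,0,0],0,1],[[20,0,0],0,1],[[56,0,0],0,1]]' >/dev/null
python3 go.py .464 -.043 .15 -.23
python3 -m handwheel '[[[0,0,0],0,1],[[0,0,0],0,1],[[0,0,0],0,1],[[0,0,0],0,1],[[0,0,0],0,1]]' >/dev/null
python3 go.py .464 -.043 .15 -.23
python3 - <<'E'
from h import *
ci=camera_info('wrist'); p,d=camera('wrist'); cv2.imwrite('pics/w4.png',p); np.savez('w4.npz',d=d,**ci)
o=get_obs(); print(o['ee_pos'],o['time_s'])
bar(ci,d,p,(.4795,.0152),-.227)
P=cloud(ci,d); q=P[:,:2]-(.4795,.0152); yaw=-.23; c,s=np.cos(yaw),np.sin(yaw); a=q@[-s,c]; b=q@[c,s]; z=P[:,2]
g=(abs(z-.067)<.006)&(abs(b)<.022)&(a>-.02)&(a<.1)
for lo,hi in((0,.03),(.03,.06),(.06,.09)):
  m=g&(a>lo)&(a<hi); print('bar edges b',np.percentile(b[m],[1,99]).round(4),'z',np.median(z[m]).round(4) if m.any() else 0,m.sum())
for sg in(-1,1):
  m=(sg*b>.019)&(sg*b<.027)&(abs(z-.061)<.006)&(abs(a)<.02); print('blade',sg,m.sum(),a[m].mean().round(4),np.percentile(a[m],[2,98]).round(4),z[m].mean().round(4))
e=o['ee_pos'];m=(np.hypot(P[:,0]-e[0],P[:,1]-e[1])<.032)&(z>e[2]-.025)&(z<e[2]-.012); print('saddle plate',m.sum(),cv2.minAreaRect((P[m,:2]*1000).astype(np.float32)),np.median(z[m]))
E
```

```text
t 17.5 pos [ 0.4628 -0.0428  0.2084] shift [58.4  0.   0.1] spin -0.004 tilt [ 0.021 -0.001 -1.   ] F [-0.22  0.48 -0.93] w 0.0099 q6 0.06
t 18.0 pos [ 0.465 -0.043  0.153] shift [ 3.  -1.   0.3] spin -0.004 tilt [ 0.024 -0.002 -1.   ] F [ 1.07  0.33 -0.94] w 0.0103 q6 0.06
t 18.5 pos [ 0.4653 -0.043   0.1539] shift [ 3.9 -1.4  0.3] spin -0.004 tilt [ 0.026 -0.002 -1.   ] F [ 0.51 -0.9  -0.73] w 0.0097 q6 0.06
[ 0.46523363 -0.04302186  0.15372666] 18.55
n 8880 slope(+ = heavy end up) -0.0043 ztop@k 0.07 yaw -0.2272 off_x -0.0004 a-range [-0.1966 -0.1938  0.1047  0.1056]
bar edges b [-0.0157  0.0144] z 0.0699 1500
bar edges b [-0.0153  0.0141] z 0.0699 1634
bar edges b [-0.0155  0.0139] z 0.0697 1740
blade -1 63 -0.001 [-0.0032  0.0014] 0.0617
blade 1 69 -0.001 [-0.0034  0.0013] 0.0614
saddle plate 578 ((465.0809020996094, -40.53291702270508), (14.86772632598877, 41.96477508544922), 76.33262634277344) 0.13504158359836088
```

View pics/w4.png

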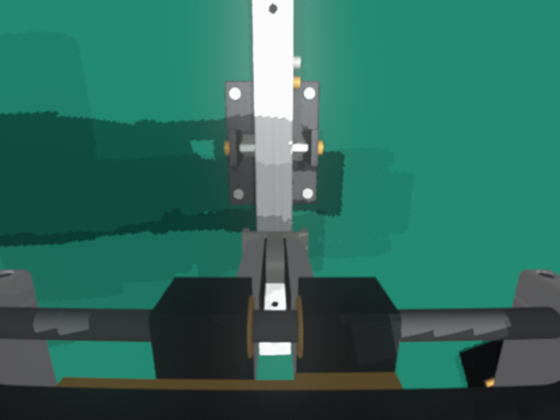

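The wrist view shows the blade at row 148 (columns 240–308), the bar centred on it, and the saddle held square over the bar at row 235. In the robot frame depth gives the bar top at 0.0700 and the blade middle at a = -1 mm.

```bash
python3 go.py .4796 .0150 .115 -.229
python3 -m handwheel '[[[6,0,-12],-0.005,1],[[14,0,-26],-0.005,1],[[22,0,-42],-0.005,1],[[30,0,-54],-0.005,1],[[37,0,-59],-0.005,1]]'
python3 go.py .4796 .0150 .115 -.229; python3 lk.py
```

```text
t 18.55 pos [ 0.4652 -0.043   0.1537] shift [ 39.   -0.4 -59.6] spin -0.005 tilt [ 0.025 -0.002 -1.   ] F [ 0.36  0.28 -0.67] w 0.0097 q6 0.06
time_s: 19.05
ee_pos: [0.4799, 0.0156, 0.1163]
eef_rot: [1.725, 1.546, -0.074]
force: [0.3, -1.7, -0.6]
grip_width: 0.0098
t 19.05 pos [0.4799 0.0156 0.1163] shift [ 1.2 -0.2  0.7] spin 0.001 tilt [ 0.025 -0.002 -1.   ] F [ 0.33 -1.67 -0.64] w 0.0098 q6 0.18
n 576 slope(+ = heavy end up) -0.0029 ztop@k 0.069 yaw -0.2268 off_x -0.0012 a-range [-0.1947 -0.1937  0.1444  0.1451]
n 640 slope(+ = heavy end up) -0.0033 ztop@k 0.0676 yaw -0.2293 off_x -0.0031 a-range [-0.1959 -0.1941  0.144   0.146 ]
19.15
```

```bash
python3 -m handwheel '[[[4,-0.2,0.4],0,1],[[10,-0.5,0.7],0,1],[[15,-0.5,0.7],0,1],[[19,-0.5,0.7],0,1],[[20,-0.5,0.7],0,1]]'
python3 go.py .4796 .0150 .0937 -.229; python3 lk.py
```

```text
time_s: 19.65
ee_pos: [0.4791, 0.0142, 0.0954]
eef_rot: [1.718, 1.548, -0.081]
force: [-0.1, 0.4, 0.1]
grip_width: 0.0097
t 19.65 pos [0.4791 0.0142 0.0954] shift [ 1.7  0.2 -0.9] spin 0.001 tilt [ 0.023 -0.002 -1.   ] F [-0.13  0.38  0.1 ] w 0.0097 q6 0.18
n 577 slope(+ = heavy end up) -0.0027 ztop@k 0.0688 yaw -0.2273 off_x -0.0014 a-range [-0.1946 -0.1936  0.1438  0.1451]
n 640 slope(+ = heavy end up) -0.005 ztop@k 0.0677 yaw -0.2297 off_x -0.0033 a-range [-0.1962 -0.1922  0.1457  0.1465]
19.75
```

```bash
python3 -m handwheel '[[[0.5,0.1,-0.4],0,1],[[1,0.2,-0.8],0,1],[[1.4,0.2,-0.8],0,1],[[1.6,0.2,-0.8],0,1],[[1.6,0.2,-0.8],0,1]]'
python3 go.py .4796 .0150 .0937 -.229; python3 lk.py
python3 - <<'E'
from h import *
p,d,ci=shot('side'); cv2.imwrite('pics/s5.png',cv2.resize(p[170:290,205:335],None,fx=5,fy=5,interpolation=2))
E
```

```text
time_s: 20.25
ee_pos: [0.4797, 0.015, 0.0942]
eef_rot: [1.718, 1.547, -0.081]
force: [-0.3, -0.0, -0.8]
grip_width: 0.0096
t 20.25 pos [0.4797 0.015  0.0942] shift [ 0.5 -0.1  0. ] spin 0.001 tilt [ 0.023 -0.002 -1.   ] F [-0.26 -0.02 -0.8 ] w 0.0096 q6 0.18
n 582 slope(+ = heavy end up) -0.0029 ztop@k 0.069 yaw -0.2271 off_x -0.0013 a-range [-0.1947 -0.1939  0.1441  0.1446]
n 637 slope(+ = heavy end up) -0.0023 ztop@k 0.0676 yaw -0.2269 off_x -0.0033 a-range [-0.198  -0.1921  0.1455  0.1465]
20.35
```

View pics/s5.png

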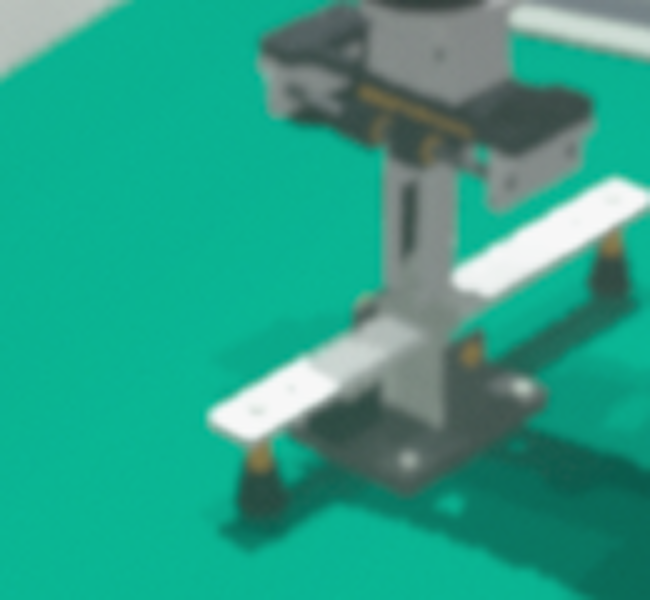

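The side crop shows the saddle astride the bar above the blade (around (430,310)), with both cups off the bench. I'll lower it 0.5 mm more and release.

```bash
python3 -m handwheel '[[[0.3,0,0],0,1],[[0.6,0,0],0,1],[[0.6,0,0],0,0.7],[[0.6,0,0],0,0.5],[[0.6,0,0],0,0.5]]'
python3 -m handwheel '[[[0,0,0],0,0.4],[[0,0,0],0,0.4],[[0,0,0],0,0.4],[[0,0,0],0,0.4],[[0,0,0],0,0.4]]'
python3 lk.py
```

```text
time_s: 20.9
ee_pos: [0.4797, 0.015, 0.0937]
eef_rot: [1.719, 1.547, -0.079]
force: [0.2, 0.2, 0.3]
grip_width: 0.0226
time_s: 21.4
ee_pos: [0.4797, 0.015, 0.0937]
eef_rot: [1.719, 1.547, -0.08]
force: [-0.0, -0.2, 1.1]
grip_width: 0.0283
n 588 slope(+ = heavy end up) -0.0041 ztop@k 0.0688 yaw -0.2262 off_x -0.0012 a-range [-0.1947 -0.1938  0.1437  0.1447]
n 625 slope(+ = heavy end up) -0.0028 ztop@k 0.0676 yaw -0.2313 off_x -0.0033 a-range [-0.1994 -0.193   0.1453  0.1472]
21.5
```

Still level. Retract straight up, move back for a look, and let it settle.

```bash
python3 -m handwheel '[[[-6,0,0],0,0.4],[[-16,0,0],0,0.4],[[-30,0,0],0,0.4],[[-50,0,0],0,0.4],[[-75,0,0],0,0.4]]'
python3 -m handwheel '[[[-25,0,10],0,0.4],[[-40,0,35],0,0.4],[[-40,0,60],0,0.4],[[-40,0,75],0,0.4],[[-40,0,80],0,0.4]]'
for i in 1 2; do python3 -m handwheel '[[[0,0,0],0,0.4],[[0,0,0],0,0.4],[[0,0,0],0,0.4],[[0,0,0],0,0.4],[[0,0,0],0,0.4]]'>/dev/null; done
python3 go.py .4796 .0150 .0937 -.229
python3 lk.py; python3 lk.py
python3 - <<'E'
from h import *
ci=camera_info('wrist'); p,d=camera('wrist'); o=get_obs(); print(o['time_s'])
cv2.imwrite('pics/w5.png',p)
bar(ci,d,p,(.4795,.0152),-.227)
P=cloud(ci,d); q=P[:,:2]-(.4795,.0152); yaw=-.228; c,s=np.cos(yaw),np.sin(yaw); a=q@[-s,c]; b=q@[c,s]; z=P[:,2]
n=(abs(a)<.03)&(abs(b)<.03)
for nm,lo,hi in(('plate',.0725,.08),('eye top',.1,.112)):
  m=n&(z>lo)&(z<hi); r=cv2.minAreaRect((np.c_[a,b][m]*1000).astype(np.float32)); print(nm,m.sum(),r,'a',np.percentile(a[m],[1,99]).round(4),'b',np.percentile(b[m],[1,99]).round(4),'z',np.median(z[m]).round(4))
for sg in(-1,1):
  m=(sg*b>.0215)&(sg*b<.0275)&(abs(z-.061)<.005)&(abs(a)<.02)
  if m.any(): print('blade',sg,m.sum(),np.percentile(a[m],[2,98]).round(4))
E
```

```text
time_s: 22.0
ee_pos: [0.4777, 0.0151, 0.1698]
eef_rot: [1.718, 1.548, -0.081]
force: [-0.3, -0.0, 0.5]
grip_width: 0.028
time_s: 22.5
ee_pos: [0.4585, -0.0638, 0.2105]
eef_rot: [1.71, 1.547, -0.09]
force: [-0.8, 0.5, 0.5]
grip_width: 0.0284
t 23.5 pos [ 0.4585 -0.0634  0.2104] shift [117.   -0.  -80.8] spin 0.0 tilt [ 0.024 -0.002 -1.   ] F [-0.24 -0.25  1.15] w 0.0283 q6 0.01
n 487 slope(+ = heavy end up) -0.0037 ztop@k 0.0687 yaw -0.2301 off_x -0.001 a-range [-0.1945 -0.1936  0.1442  0.145 ]
n 654 slope(+ = heavy end up) -0.0034 ztop@k 0.0678 yaw -0.2271 off_x -0.0033 a-range [-0.1943 -0.1916  0.1454  0.1466]
23.6
n 517 slope(+ = heavy end up) -0.0025 ztop@k 0.0692 yaw -0.2288 off_x -0.001 a-range [-0.1946 -0.1935  0.1439  0.1443]
n 649 slope(+ = heavy end up) -0.004 ztop@k 0.0679 yaw -0.2278 off_x -0.0029 a-range [-0.1928 -0.192   0.1451  0.1458]
23.7
23.75
n 7850 slope(+ = heavy end up) -0.0033 ztop@k 0.0703 yaw -0.227 off_x -0.0005 a-range [-0.195  -0.1924  0.104   0.1052]
plate 753 ((-8.259614944458008, -0.6759395599365234), (41.24492645263672, 34.509552001953125), 89.96839904785156) a [-0.0122  0.009 ] b [-0.0212  0.0198] z 0.0741
eye top 294 ((-1.9585294723510742, -0.5719790458679199), (9.56828784942627, 20.130216598510742), 89.94268035888672) a [-0.012   0.0081] b [-0.0053  0.0041] z 0.1057
blade -1 31 [-0.0036  0.0012]
blade 1 35 [-0.0036  0.0012]
```

View pics/w5.png

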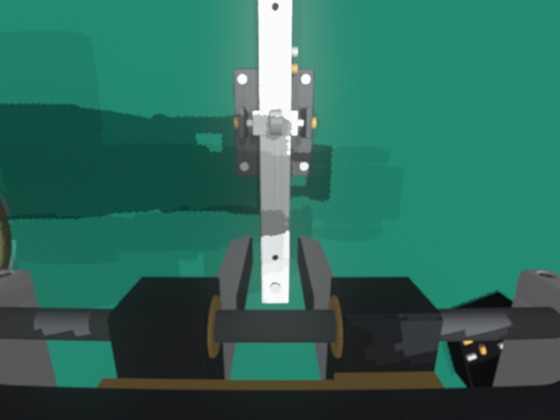

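The saddle is seated: its plate top is at 0.0741, against 0.074 expected. Its centre is at a = -1.6 mm and the blade's at -1.2 mm. In the wrist view the saddle sits at (277,123), in line with the blade ends. Lean is about -0.003 rad and steady, so I'm handing in.

```bash
python3 -c "
from station import *
print(hand_in(), get_obs()['time_s'])"
```

```text
the job is handed in; nothing more can be done
the job is handed in; nothing more can be done
```

The bar is balanced on the edge with the saddle seated above it. I handed it in at about 24 s of the 72 s allowed.

**Balancing:** I gripped the bar lightly and slid it 58 mm, which overshot: it sank onto its light-end cup. I slid it back 7 mm, then corrected by 0.9 mm. The balance point came out at about bar y = +25 mm.

**Last checks, robot clear of everything:**
- **Level and still:** the bar leans about 0.003 rad towards the heavy end. The lean stayed steady in the last readings, and both cups are clear of the bench.
- **Saddle seated:** its plate top measures 74.1 mm above the bench, against 74 mm expected.
- **Saddle over the edge:** its centre is within about 0.5 mm of the edge's, along the bar.

**What went less well:**
- **Saddle grip:** the first grip closed late and held only the top of the eye, so I set the saddle back on the bench (about 10 N contact) and gripped it again.
- **Tool tilt:** the tool drifted about 0.024 rad off vertical over the later moves. The saddle still seated flat.
- **Cameras:** the two fixed cameras disagreed by 1–2 mm on sideways position and height, so I placed the saddle using the wrist camera.
- **Not re-measured:** I did not measure the carriers, bin or driver again at the end, but no move went near them.

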